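# Sweep the small cartons into the collating bay

### The job

Sweep the three small loose cartons along the bench into the three-walled metal bay through its open side, until each one lies flat and well inside, clear of the open edge. Push them with the fingers only: do not pinch, lift or tip them over, and leave the tape roll, the hand stamp, the glue stick and the tape gun where they stand.

Things in the scene. Friction and masses are not known exactly. Their poses are not given: they have to be found in the camera images.
- bay: Fixed bay of three upright aluminium walls, 3 mm thick, 40 mm high, 2 mm flanges outside; no floor or sill, cartons slide in on the bench. Origin: bench height, middle of the open side; +y points into the bay, x along the open side. Inside: 260 mm wide (x -130 to 130), 140 mm deep (back wall at y 140). The open side faces the robot's right (world -y), turned up to 15 degrees either way.
- carton_oblong: A small closed cardboard carton with a white label on top, 50 x 40 x 30 mm (its x, y and height), 50 to 105 g, lying loose on the bench; it slides with ordinary friction and may turn when pushed off-centre. Origin at the centre of its underside, z up, so the origin is at bench height.
- carton_square: A small closed cardboard carton with a white label on top, 44 x 44 x 36 mm (its x, y and height), 50 to 105 g, lying loose on the bench; it slides with ordinary friction and may turn when pushed off-centre. Origin at the centre of its underside, z up, so the origin is at bench height.
- carton_long: A small closed cardboard carton with a white label on top, 60 x 35 x 28 mm (its x, y and height), 50 to 105 g, lying loose on the bench; it slides with ordinary friction and may turn when pushed off-centre. Origin at the centre of its underside, z up, so the origin is at bench height.
- tape_roll: Bystander: roll of tan packing tape lying flat, 90 mm across, 48 mm high, loose. Origin at the centre of its underside. Leave it.
- desk_stamp: Bystander: small turned wooden hand stamp standing upright, foot 46 mm across, 61 mm high, loose. Origin at the centre of its underside. Leave it.
- glue_stick: Bystander: white glue stick standing upright, 31 mm across, 63 mm high, loose, on the robot's side of the cartons. Origin at the centre of its underside. Leave it.
- tape_gun: Bystander: tape gun lying on its side beyond the cartons: steel plate 110 x 60 mm with a 68 mm tape roll, a red roller and a black handle that sticks out 128 mm along its -y; 49 mm high, loose. Origin at the underside of the middle of the plate. Leave it.
Things that resemble listed ones, but are neither listed nor needed, are in the scene too. Leave any purple or yellow look-alike of the carton_square alone.

How it is judged:
By the outcome, as a careful person would: the job done as asked, in the order asked, and still so for the second after the job is handed in, with the robot touching nothing.
It also fails if it takes over 67 s, if anything falls off the work surface, if the arm or the gripper's body presses on something with over 40 N, if the wrist force passes 120 N, or if a joint passes its speed limit or range.

### The arm

A 6-joint arm with a two-finger parallel gripper is mounted at the origin on the work surface. World frame = base frame: x ahead of the robot, y to its left, z up, the work surface at z = 0. Lengths are in m, angles in rad, forces in N, time in s.
With the tool pointing down it reaches from about 0.25 to 0.725 m from the base axis. Payload 4 kg.
Tool frame: the origin (TCP) lies at the very end of the fingers, on their centre line; the grasp point (between the pads) lies 19 mm behind it (bot.pinch_z is the distance from the TCP to the grasp point, in m); z points along the fingers, x is the direction in which the jaws open and shut, and the axes are right-handed (so a half turn about z gives the same grasp; the last joint's range is limited). The gripper opens to 85 mm and grips with 20 to 120 N. Pads are 22 mm wide; open, the fingers measure 114 mm over their backs; the gripper's body (76 mm by 85 mm) begins 54 mm behind the grasp point. The pads swing forward as they close: fully open they stand 13 mm farther back than shut.
Start: joints at [1.14, 0.241, 0.005, 1.335, 0, 1.571], TCP at [0.209, 0.454, 0.231] pointing down, gripper open.
Joint ranges: [-2.72, 2.72], [-1.05, 1.87], [-1.09, 1.28], [-1.99, 2.15], [-1.42, 1.44], [-3.14, 3.14]. Speed limits (rad/s): [2.79, 2.79, 3.14, 3.14, 3.14, 3.14].

### API

Orientations are given as a unit quaternion [x, y, z, w].
In Python, from workcell import bot gives the robot as it stands. The module is installed in compiled form; this text tells all that it offers.
- The arm moves only by the shell command python3 -m inch 'ROWS'. ROWS is JSON, a list of rows, each a list of 7 numbers: the shift along the tool's x, y, z scaled (see below), then the turn, a rotation vector about the tool's x, y, z scaled (see below), then the gripper command: -1 is fully open, 1 is shut, values between are in proportion. In form: [[x, y, z, wx, wy, wz, gripper], ...]. A call has exactly 8 rows; each row shifts and turns the commanded pose from where the row before left it, along the tool's axes as they then stand; what a row does not reach is not made up. The controller multiplies each number of a shift by 2.5 cm and each number of a turn by 180 degrees. A row lasts 1/10 s, in which the tool goes at most 50 mm and 8.59 degrees, less where a joint would pass 70% of its speed; a pose out of reach is approached as far as the arm can. A call with a number of a shift or a turn outside -1 to 1 is refused whole. A call with a gripper value outside its range is refused whole. The fingers move at their own pace and stop on an object; the grip force is fixed at half the most. Time passes only in rows, so rows that do not move let the fingers close, or fill a call up. It gives the time, the measured TCP pose, the force and the opening at its end, in the units of the state.
- bot.get_obs(): the state, without advancing time (a new reading comes with each control period).
- bot.camera(name): name is "scene" or "top" or "wrist"; returns (picture, depth): 420x560x3 uint8, blue, green, red; 420x560 float32, m along the optical axis (not along the pixel's ray), 0 where there is no reading.
- bot.get_calibration(name): a dict with "vfov" (degrees; the focal length in pixels is half the picture's height over the tangent of half this angle, whatever the lens; pixels are square), "cx", "cy" (the principal point, pixels), "R" (3x3) and "t" (3): a world point X has camera coordinates R X + t. Camera axes: x right, y down, z forward; pixel columns grow to the right and rows downward; lengths in m; the calibration is good to about 2 mm. A picture is of the moment at which its call begins: read the wrist's pose just before it. get_calibration takes no time and is no camera call; for the wrist camera it gives the pose at the moment of the call.
- bot.job_done(): hands the job in, once; it reports no verdict.
The state is a dict: "clock": time; "joint_pos": joint angles; "joint_vel": joint speeds; "tau": joint torques, N m; "eef_pos": TCP position; "tool_rot": TCP orientation; "ft_force": force on the tool from outside, world axes, zero at the start; "ft_torque": the same for the moment, N m; "grip_width": finger opening in m.
Only numpy, scipy, OpenCV 4.12 (cv2) and the standard library are available. Lean on these libraries where they do the work, as an engineer would, in place of code of your own. Each camera call takes 0.05 s, during which the arm holds its last target.

## Working session

There is one attempt and no reset: what is moved stays moved. The work goes in short steps, Python scripts to look and compute and a shell command to move; the robot and the scene stay as the last step left them, time stands still between calls to the robot, and variables do not carry over. Pictures are saved under pics/ and viewed, and the job is handed in when it is done.

```bash
mkdir -p pics; ls
cat > h.py <<'E'
import numpy as np, cv2
from workcell import bot
def K(c):
    f=210/np.tan(np.radians(c['vfov'])/2); return f,c['cx'],c['cy']
def ray(c,u,v,z):
    f,cx,cy=K(c); R=np.array(c['R']);t=np.array(c['t'])
    C=-R.T@t; d=R.T@np.array([(u-cx)/f,(v-cy)/f,1]); return C+d*(z-C[2])/d[2]
def proj(c,X):
    f,cx,cy=K(c); p=np.array(c['R'])@np.array(X)+np.array(c['t']); return f*p[0]/p[2]+cx, f*p[1]/p[2]+cy
E
python3 - <<'E'
from h import *
o=bot.get_obs(); print(o)
for n in ['scene','top','wrist']:
    c=bot.get_calibration(n); p,d=bot.camera(n); cv2.imwrite(f'pics/{n}0.png',p); np.savez(f'{n}0.npz',p=p,d=d)
    print(n,c['vfov'],c['cx'],c['cy'],[k for k in c], -np.array(c['R']).T@c['t'])
E
```

```text
pics
{'clock': 0.0, 'joint_pos': array([ 1.13999974e+00,  2.41396514e-01,  3.71979780e-03,  1.33517445e+00,
       -1.66343590e-06,  1.57084172e+00]), 'joint_vel': array([-9.32442620e-05, -6.81660902e-04, -2.05424720e-03, -1.26043665e-03,
        1.38181199e-03, -3.88470816e-04]), 'tau': array([-1.36408751e-03, -3.72320795e+01,  2.52407295e+01,  1.68947247e-02,
       -8.53254005e-05,  1.18863400e-05]), 'eef_pos': array([0.20853721, 0.45374941, 0.23041947]), 'tool_rot': array([ 8.41912848e-01,  5.39612547e-01, -8.64523733e-04,  5.55147968e-04]), 'ft_force': array([ 0.34747093,  0.80300753, -0.09197686]), 'ft_torque': array([ 0.02425686, -0.01391959, -0.06300668]), 'grip_width': 0.08566252151392233}
scene 49.55693535124113 283.13258445203735 211.5699459774091 ['vfov', 'cx', 'cy', 'R', 't'] [1.29263979 0.20841108 0.57824135]
top 50.74031002061071 272.28127785281595 212.23805762330525 ['vfov', 'cx', 'cy', 'R', 't'] [ 0.49121987 -0.08280746  0.89396652]
wrist 58.12516916642588 277.2289297314999 200.9641631770009 ['vfov', 'cx', 'cy', 'R', 't'] [0.13932911 0.48629154 0.37136859]
```

View pics/top0.png

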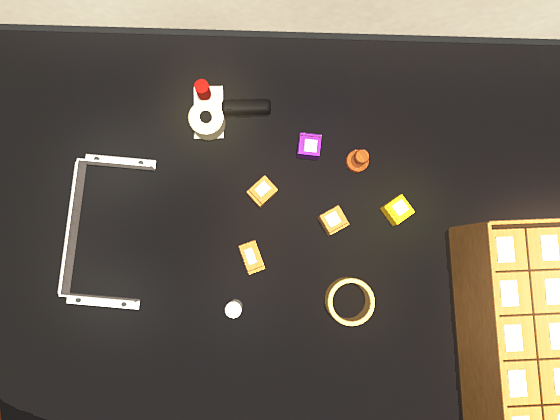

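View pics/scene0.png

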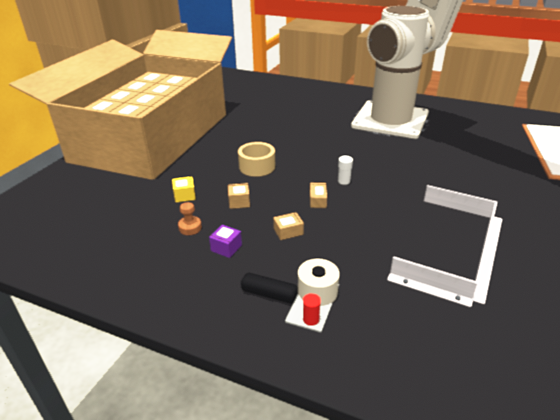

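Run:
```python
from h import *
c=bot.get_calibration('top'); z=np.load('top0.npz'); d=z['d']
print(np.round(c['R'],3))
# height map
f,cx,cy=K(c); v,u=np.mgrid[0:420,0:560]; P=np.stack([(u-cx)/f*d,(v-cy)/f*d,d],-1)
X=(P-np.array(c['t']))@np.array(c['R']); h=X[...,2]; h[d==0]=0
np.save('X0.npy',X)
cv2.imwrite('pics/h0.png',np.clip(h*3000,0,255).astype(np.uint8))
```

```text
[[ 0.02  -1.     0.017]
 [-0.995 -0.022 -0.095]
 [ 0.095 -0.015 -0.995]]
```

View pics/h0.png

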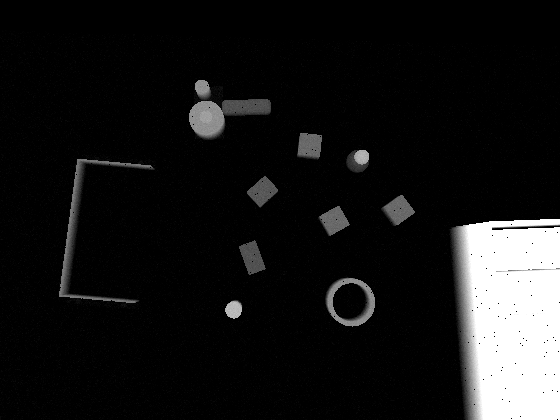

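The top view shows the bay at the left, opening to the right (120,230), with all three cartons to its right. The candidates are:
- tan carton at (262,191)
- tan carton at (252,257)
- tan carton at (334,220)
- purple look-alike at (310,146), to be left alone
- yellow look-alike at (398,210), to be left alone
- labelled cartons packed in the box at the far right, to be left alone

The three loose tan ones are the targets. The bystanders are the glue stick (233,309), tape roll (350,302), stamp (358,160) and tape gun (210,115).

```bash
cat > seg.py <<'E'
from h import *
def hmap(c,d):
    f,cx,cy=K(c); v,u=np.mgrid[0:420,0:560]; P=np.stack([(u-cx)/f*d,(v-cy)/f*d,d],-1)
    X=(P-np.array(c['t']))@np.array(c['R']); X[d==0]=0; return X
def blobs(c,p,d,names=None):
    X=hmap(c,d); m=((X[...,2]>0.012)&(X[...,2]<0.075)).astype(np.uint8); m[:,445:]=0
    m=cv2.morphologyEx(m,cv2.MORPH_CLOSE,np.ones((3,3)))
    n,l,s,ce=cv2.connectedComponentsWithStats(m)
    for i in range(1,n):
        if s[i,4]<80: continue
        sel=l==i; top=np.percentile(X[sel][:,2],90)
        t=sel&(X[...,2]>top-0.006)
        Q=X[t][:,:2].astype(np.float32); (a,b),(w,hh),ang=cv2.minAreaRect(Q)
        col=p[t].mean(0)
        print(np.round(ce[i]),'top %.3f c=(%.3f,%.3f) mean=(%.3f,%.3f) size %.3f %.3f ang %.0f'%(top,a,b,*Q.mean(0),w,hh,ang),np.round(col), 'x[%.3f %.3f] y[%.3f %.3f]'%(Q[:,0].min(),Q[:,0].max(),Q[:,1].min(),Q[:,1].max()))
E
python3 - <<'E'
from seg import *
c=bot.get_calibration('top'); z=np.load('top0.npz'); blobs(c,z['p'],z['d'])
for uv in [(78,160),(155,165),(153,166),(60,296),(138,302),(82,161),(67,293)]: print(uv,ray(c,*uv,0.04).round(3))
p=z['p'][130:330,180:430]; cv2.imwrite('pics/crop0.png',cv2.resize(p,None,fx=3,fy=3))
b=z['p'][130:330,40:180]; cv2.imwrite('pics/bay0.png',cv2.resize(b,None,fx=3,fy=3))
E
```

```text
[220. 111.] top 0.050 c=(0.774,0.048) mean=(0.764,0.040) size 0.109 0.067 ang 28 [202. 210. 236.] x[0.722 0.831] y[0.005 0.071]
[309. 145.] top 0.037 c=(0.710,-0.167) mean=(0.710,-0.167) size 0.044 0.045 ang 85 [237. 160. 231.] x[0.686 0.733] y[-0.190 -0.144]
[358. 160.] top 0.059 c=(0.683,-0.266) mean=(0.683,-0.266) size 0.025 0.025 ang 0 [ 88. 158. 237.] x[0.670 0.696] y[-0.278 -0.253]
[ 84. 228.] top 0.040 c=(0.533,0.225) mean=(0.533,0.263) size 0.144 0.266 ang 86 [218. 222. 226.] x[0.396 0.669] y[0.144 0.305]
[262. 191.] top 0.031 c=(0.616,-0.075) mean=(0.616,-0.075) size 0.040 0.050 ang 44 [168. 231. 250.] x[0.586 0.645] y[-0.104 -0.045]
[398. 210.] top 0.037 c=(0.584,-0.345) mean=(0.584,-0.344) size 0.044 0.045 ang 36 [146. 251. 253.] x[0.555 0.613] y[-0.374 -0.315]
[334. 220.] top 0.037 c=(0.561,-0.217) mean=(0.561,-0.217) size 0.044 0.044 ang 31 [175. 234. 251.] x[0.533 0.588] y[-0.246 -0.189]
[252. 257.] top 0.029 c=(0.485,-0.058) mean=(0.485,-0.058) size 0.060 0.035 ang 22 [166. 233. 251.] x[0.453 0.519] y[-0.084 -0.032]
[351. 302.] top 0.048 c=(0.406,-0.248) mean=(0.405,-0.248) size 0.088 0.088 ang 1 [201. 246. 252.] x[0.362 0.450] y[-0.292 -0.204]
[233. 309.] top 0.063 c=(0.388,-0.027) mean=(0.388,-0.027) size 0.029 0.030 ang 46 [252. 253. 253.] x[0.373 0.403] y[-0.041 -0.012]
(78, 160) [0.666 0.284 0.04 ]
(155, 165) [0.66  0.135 0.04 ]
(153, 166) [0.658 0.138 0.04 ]
(60, 296) [0.405 0.302 0.04 ]
(138, 302) [0.397 0.155 0.04 ]
(82, 161) [0.665 0.276 0.04 ]
(67, 293) [0.411 0.289 0.04 ]
```

View pics/crop0.png

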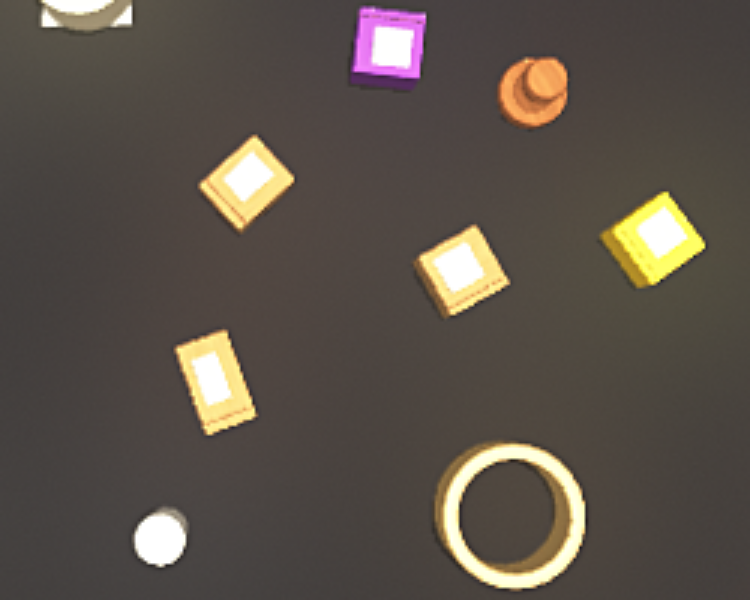

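View pics/bay0.png

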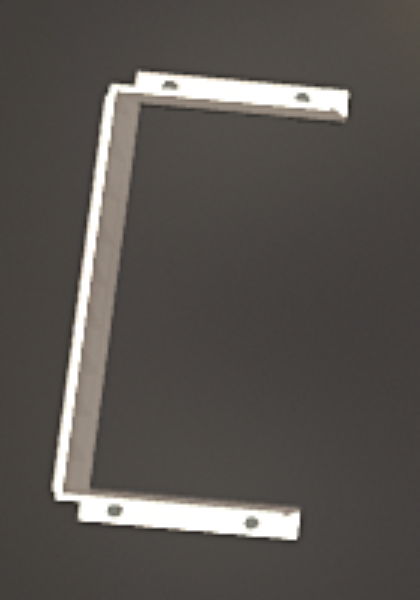

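```bash
python3 -m inch '[[0,0,0,0,0,0.0453,0.6],[0,0,0,0,0,0.0453,0.6],[0,0,0,0,0,0.0453,0.6],[0,0,0,0,0,0.0453,0.6],[0,0,0,0,0,0.0453,0.6],[0,0,0,0,0,0.0453,0.6],[0,0,0,0,0,0.0453,0.6],[0,0,0,0,0,0.0453,0.6]]'
```

```text
clock: 0.95
eef_pos: [0.2087, 0.4541, 0.2309]
tool_rot: [1.0, -0.002, -0.0, 0.0]
ft_force: [-0.3, -0.9, 0.4]
grip_width: 0.017
```

```bash
python3 -m inch '[[0.67,0.99,0,0,0,0,0.6],[0.67,0.99,0,0,0,0,0.6],[0.67,0.99,0,0,0,0,0.6],[0.67,0.99,0,0,0,0,0.6],[0.67,0.99,0,0,0,0,0.6],[0.67,0.99,0,0,0,0,0.6],[0.67,0.99,0,0,0,0,0.6],[0.67,0.99,0,0,0,0,0.6]]'
python3 -m inch '[[0.67,0.99,0,0,0,0,0.6],[0.67,0.99,0,0,0,0,0.6],[0.67,0.99,0,0,0,0,0.6],[0.67,0.99,0,0,0,0,0.6],[0.67,0.99,0,0,0,0,0.6],[0.67,0.99,0,0,0,0,0.6],[0.67,0.99,0,0,0,0,0.6],[0.67,0.99,0,0,0,0,0.6]]'
python3 -m inch '[[0.67,0.99,0,0,0,0,0.6],[0.67,0.99,0,0,0,0,0.6],[0.67,0.99,0,0,0,0,0.6],[0.67,0.99,0,0,0,0,0.6],[0.67,0.99,0,0,0,0,0.6],[0.67,0.99,0,0,0,0,0.6],[0.67,0.99,0,0,0,0,0.6],[0.67,0.99,0,0,0,0,0.6]]'
```

```text
clock: 1.75
eef_pos: [0.3434, 0.2553, 0.2311]
tool_rot: [1.0, 0.001, -0.0, 0.0]
ft_force: [0.3, -0.4, 0.6]
grip_width: 0.0171
clock: 2.55
eef_pos: [0.4777, 0.0576, 0.231]
tool_rot: [1.0, 0.001, -0.0, -0.0]
ft_force: [1.0, 0.6, 0.1]
grip_width: 0.0173
clock: 3.35
eef_pos: [0.612, -0.1401, 0.2307]
tool_rot: [1.0, 0.001, -0.001, -0.0]
ft_force: [0.7, 0.3, -0.4]
grip_width: 0.0171
```

```bash
python3 -m inch '[[0.02,0,1,0,0,0,0.6],[0.02,0,1,0,0,0,0.6],[0.02,0,1,0,0,0,0.6],[0.02,0,1,0,0,0,0.6],[0.02,0,1,0,0,0,0.6],[0.02,0,1,0,0,0,0.6],[0.02,0,1,0,0,0,0.6],[0,0,0.8,0,0,0,0.6]]'
python3 - <<'E'
from h import *
for n in ['wrist','top']:
    p,d=bot.camera(n); cv2.imwrite(f'pics/{n}1.png',p)
E
```

```text
clock: 4.15
eef_pos: [0.6142, -0.1388, 0.0341]
tool_rot: [1.0, 0.001, -0.001, -0.0]
ft_force: [-0.2, -0.3, 0.3]
grip_width: 0.017
```

View pics/wrist1.png

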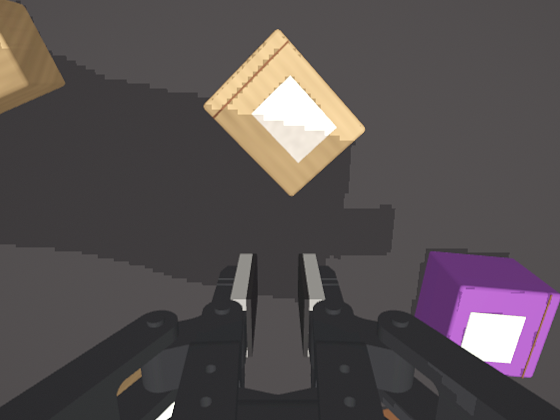

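View pics/top1.png

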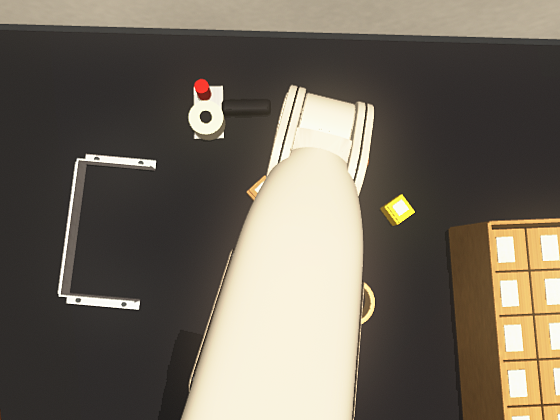

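The wrist view shows a finger on each side of (277,275) and the oblong's corner just ahead at (292,195). The fingers are clear of the purple block at (490,310). I'll lower and push.

```bash
python3 -m inch '[[0.16,0,0.5,0,0,0,0.6],[0,0,0.46,0,0,0,0.6],[0,-0.4,0,0,0,0,0.6],[0,-0.5,0,0,0,0,0.6],[0,-0.5,0,0,0,0,0.6],[0,-0.6,0,0,0,0,0.6],[0,-0.6,0,0,0,0,0.6],[0,-0.6,0,0,0,0,0.6]]'
python3 - <<'E'
from h import *
for n in ['wrist']:
    p,d=bot.camera(n); cv2.imwrite(f'pics/{n}2.png',p)
E
```

```text
clock: 5.05
eef_pos: [0.6194, -0.0576, 0.0129]
tool_rot: [1.0, 0.001, 0.001, 0.0]
ft_force: [0.4, -0.7, 1.8]
grip_width: 0.0171
```

View pics/wrist2.png

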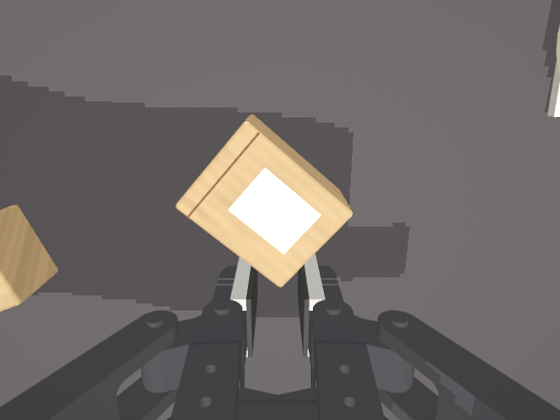

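The oblong sits with its corner at (282,285) between the fingertips and is moving steadily. I'll continue.

```bash
python3 -m inch '[[0,-0.7,0,0,0,0,0.6],[0,-0.7,0,0,0,0,0.6],[0,-0.7,0,0,0,0,0.6],[0,-0.7,0,0,0,0,0.6],[0,-0.7,0,0,0,0,0.6],[0,-0.7,0,0,0,0,0.6],[0,-0.7,0,0,0,0,0.6],[0,-0.7,0,0,0,0,0.6]]'
python3 -m inch '[[0,-0.7,0,0,0,0,0.6],[0,-0.7,0,0,0,0,0.6],[0,-0.7,0,0,0,0,0.6],[0,-0.7,0,0,0,0,0.6],[0,-0.6,0,0,0,0,0.6],[0,-0.5,0,0,0,0,0.6],[0,-0.3,0,0,0,0,0.6],[0,-0.2,0,0,0,0,0.6]]'
python3 - <<'E'
from h import *
for n in ['wrist']:
    p,d=bot.camera(n); cv2.imwrite(f'pics/{n}3.png',p)
E
```

```text
clock: 5.9
eef_pos: [0.6188, 0.0824, 0.0123]
tool_rot: [1.0, 0.001, -0.0, 0.0]
ft_force: [-0.3, -3.0, 1.9]
grip_width: 0.0175
clock: 6.7
eef_pos: [0.6186, 0.1916, 0.0122]
tool_rot: [1.0, 0.001, -0.0, 0.0]
ft_force: [0.1, -1.2, 2.1]
grip_width: 0.0169
```

View pics/wrist3.png

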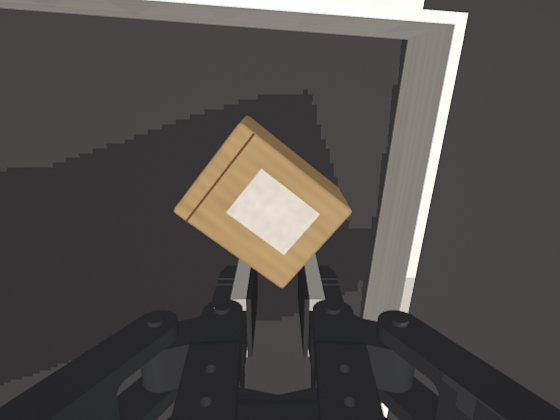

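The oblong is in the bay, with its corner at (282,285) between the fingertips, clear of the right wall at (400,150) and the back wall at (250,15). I'll back off and go for the long carton.

```bash
python3 -m inch '[[0,0.4,0,0,0,0,0.6],[0,1,0,0,0,0,0.6],[0,1,0,0,0,0,0.6],[0,1,0,0,0,0,0.6],[0,1,-0.8,0,0,0,0.6],[0,1,-0.8,0,0,0,0.6],[0,1,-0.8,0,0,0,0.6],[0,1,-0.8,0,0,0,0.6]]'
python3 -m inch '[[-0.66,0.63,0,0,0,0,0.6],[-0.66,0.63,0,0,0,0,0.6],[-0.66,0.63,0,0,0,0,0.6],[-0.66,0.63,0,0,0,0,0.6],[-0.66,0.63,0,0,0,0,0.6],[-0.66,0.63,0,0,0,0,0.6],[-0.66,0.63,0,0,0,0,0.6],[-0.66,0.63,0,0,0,0,0.6]]'
python3 - <<'E'
from h import *
for n in ['wrist']:
    p,d=bot.camera(n); cv2.imwrite(f'pics/{n}4.png',p)
E
```

```text
clock: 7.55
eef_pos: [0.6182, 0.0036, 0.0927]
tool_rot: [1.0, -0.0, -0.001, -0.0]
ft_force: [0.8, 0.3, -0.3]
grip_width: 0.0168
clock: 8.35
eef_pos: [0.4856, -0.1217, 0.0921]
tool_rot: [1.0, 0.0, -0.0, -0.0]
ft_force: [0.5, -0.1, -0.3]
grip_width: 0.017
```

View pics/wrist4.png

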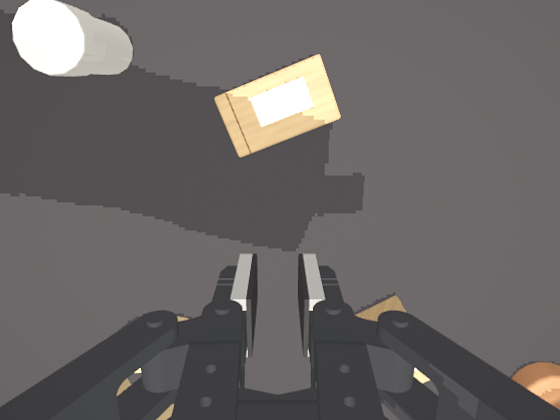

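The long carton is straight ahead at (278,105), with the glue stick off to the left at (70,40) and the square behind at right (390,310). I'll lower and push slowly so that it squares up.

```bash
python3 -m inch '[[0,0,0.8,0,0,0,0.6],[0,0,0.8,0,0,0,0.6],[0,0,0.8,0,0,0,0.6],[0,0,0.8,0,0,0,0.6],[0,-0.4,0,0,0,0,0.6],[0,-0.4,0,0,0,0,0.6],[0,-0.4,0,0,0,0,0.6],[0,-0.5,0,0,0,0,0.6]]'
python3 -m inch '[[0,-0.5,0,0,0,0,0.6],[0,-0.5,0,0,0,0,0.6],[0,-0.5,0,0,0,0,0.6],[0,-0.6,0,0,0,0,0.6],[-0.06,-0.6,0,0,0,0,0.6],[-0.06,-0.6,0,0,0,0,0.6],[-0.06,-0.6,0,0,0,0,0.6],[-0.06,-0.6,0,0,0,0,0.6]]'
python3 - <<'E'
from h import *
for n in ['wrist']:
    p,d=bot.camera(n); cv2.imwrite(f'pics/{n}5.png',p)
E
```

```text
clock: 9.2
eef_pos: [0.488, -0.0771, 0.0134]
tool_rot: [1.0, 0.001, 0.001, 0.0]
ft_force: [0.7, 0.6, 0.4]
grip_width: 0.0174
clock: 10.0
eef_pos: [0.481, 0.036, 0.0125]
tool_rot: [1.0, 0.001, 0.0, 0.0]
ft_force: [-0.1, -0.2, 0.6]
grip_width: 0.0168
```

View pics/wrist5.png

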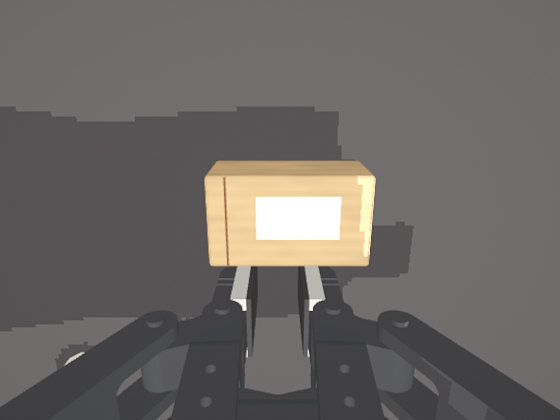

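The long carton is flush across both fingers at (290,220). I'll continue with a slight drift toward -x.

```bash
python3 -m inch '[[-0.08,-0.6,0,0,0,0,0.6],[-0.08,-0.6,0,0,0,0,0.6],[-0.08,-0.6,0,0,0,0,0.6],[-0.08,-0.6,0,0,0,0,0.6],[-0.08,-0.6,0,0,0,0,0.6],[-0.08,-0.6,0,0,0,0,0.6],[-0.08,-0.6,0,0,0,0,0.6],[-0.08,-0.6,0,0,0,0,0.6]]'
python3 -m inch '[[-0.08,-0.6,0,0,0,0,0.6],[-0.08,-0.5,0,0,0,0,0.6],[-0.08,-0.5,0,0,0,0,0.6],[0,-0.3,0,0,0,0,0.6],[0,-0.2,0,0,0,0,0.6],[0,0,0,0,0,0,0.6],[0,0.5,0,0,0,0,0.6],[0,0.8,0,0,0,0,0.6]]'
python3 - <<'E'
from h import *
for n in ['wrist']:
    p,d=bot.camera(n); cv2.imwrite(f'pics/{n}6.png',p)
E
```

```text
clock: 10.85
eef_pos: [0.4645, 0.1554, 0.0124]
tool_rot: [1.0, 0.001, 0.0, 0.0]
ft_force: [1.7, -1.7, 0.3]
grip_width: 0.017
clock: 11.65
eef_pos: [0.4588, 0.1742, 0.0122]
tool_rot: [1.0, 0.001, 0.0, -0.0]
ft_force: [-0.4, 0.4, 0.3]
grip_width: 0.017
```

View pics/wrist6.png

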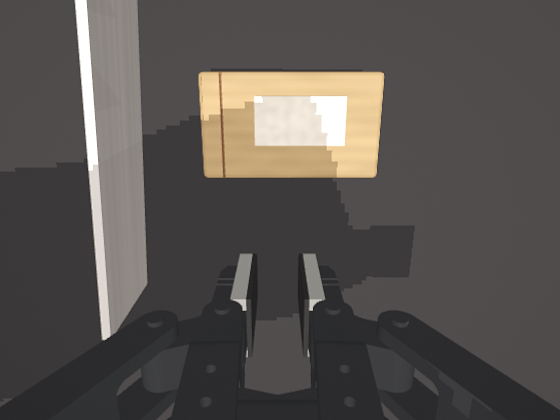

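The long carton rests deep in the bay at (290,125), clear of the left wall at (110,150). The square is next.

```bash
python3 -m inch '[[0,1,0,0,0,0,0.6],[0,1,0,0,0,0,0.6],[0,1,0,0,0,0,0.6],[0,1,0,0,0,0,0.6],[0,1,-0.8,0,0,0,0.6],[0,1,-0.8,0,0,0,0.6],[0,1,-0.8,0,0,0,0.6],[0,1,-0.8,0,0,0,0.6]]'
python3 -m inch '[[0.5,1,0,0,0,0,0.6],[0.5,1,0,0,0,0,0.6],[0.5,1,0,0,0,0,0.6],[0.5,1,0,0,0,0,0.6],[0.5,1,0,0,0,0,0.6],[0.5,1,0,0,0,0,0.6],[0.5,1,0,0,0,0,0.6],[0.5,1,0,0,0,0,0.6]]'
python3 -m inch '[[0,1,0,0,0,0,0.6],[0,1,0,0,0,0,0.6],[0,0.4,0,0,0,0,0.6],[0,0,0,0,0,0,0.6],[0,0,0,0,0,0,0.6],[0,0,0,0,0,0,0.6],[0,0,0,0,0,0,0.6],[0,0,0,0,0,0,0.6]]'
python3 - <<'E'
from seg import *
p,d=bot.camera('wrist'); cv2.imwrite(f'pics/wrist7.png',p)
c=bot.get_calibration('top'); p,d=bot.camera('top'); cv2.imwrite(f'pics/top7.png',p); blobs(c,p,d)
E
```

```text
clock: 12.5
eef_pos: [0.4582, -0.0273, 0.093]
tool_rot: [1.0, -0.0, -0.0, -0.0]
ft_force: [-0.2, 0.6, 0.2]
grip_width: 0.0171
clock: 13.3
eef_pos: [0.5586, -0.2272, 0.092]
tool_rot: [1.0, -0.0, -0.0, -0.0]
ft_force: [-0.3, -0.0, -0.1]
grip_width: 0.0172
clock: 14.1
eef_pos: [0.5596, -0.2842, 0.0925]
tool_rot: [1.0, 0.001, 0.0, -0.0]
ft_force: [0.4, -0.4, -0.1]
grip_width: 0.0174
[220. 111.] top 0.050 c=(0.775,0.035) mean=(0.764,0.040) size 0.067 0.107 ang 81 [173. 194. 223.] x[0.721 0.831] y[0.004 0.071]
[309. 145.] top 0.037 c=(0.710,-0.167) mean=(0.710,-0.167) size 0.044 0.045 ang 85 [199. 131. 192.] x[0.687 0.733] y[-0.190 -0.144]
[358. 160.] top 0.058 c=(0.683,-0.266) mean=(0.683,-0.266) size 0.025 0.026 ang 6 [ 60. 112. 193.] x[0.671 0.696] y[-0.279 -0.253]
[ 84. 228.] top 0.040 c=(0.533,0.225) mean=(0.533,0.264) size 0.145 0.267 ang 86 [190. 198. 202.] x[0.396 0.669] y[0.144 0.306]
[110. 190.] top 0.031 c=(0.612,0.226) mean=(0.612,0.225) size 0.041 0.050 ang 50 [132. 186. 223.] x[0.583 0.643] y[0.196 0.256]
[334. 220.] top 0.037 c=(0.561,-0.217) mean=(0.560,-0.217) size 0.044 0.044 ang 30 [126. 172. 206.] x[0.531 0.588] y[-0.246 -0.189]
[100. 266.] top 0.029 c=(0.462,0.237) mean=(0.462,0.236) size 0.058 0.036 ang 1 [130. 188. 227.] x[0.433 0.491] y[0.219 0.255]
[351. 302.] top 0.048 c=(0.405,-0.248) mean=(0.405,-0.248) size 0.089 0.089 ang 46 [123. 189. 217.] x[0.360 0.450] y[-0.292 -0.204]
[233. 309.] top 0.063 c=(0.388,-0.027) mean=(0.388,-0.027) size 0.029 0.030 ang 46 [241. 243. 243.] x[0.373 0.402] y[-0.041 -0.012]
```

View pics/wrist7.png

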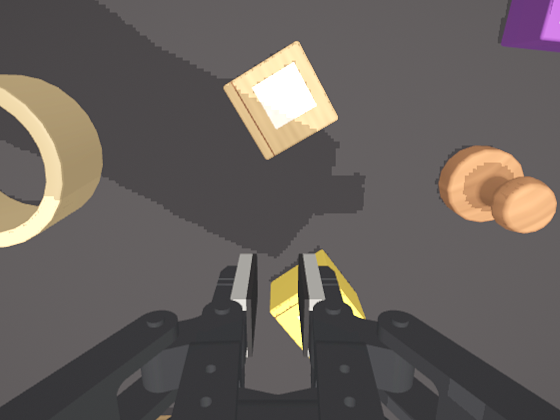

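View pics/top7.png

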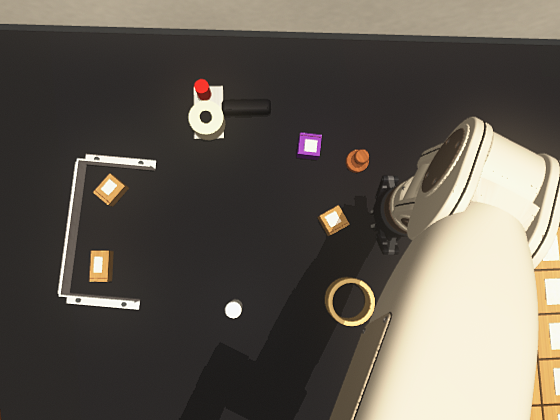

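All the bystanders are unmoved. The oblong is in the bay at (110,190) and the long carton at (100,266). The square is ahead of the fingers at (282,98) in the wrist view. Yellow lies behind, so I'll come down a little closer to the square.

```bash
python3 -m inch '[[0,-0.48,0.5,0,0,0,0.6],[0,0,0.8,0,0,0,0.6],[0,0,0.9,0,0,0,0.6],[0,0,1,0,0,0,0.6],[0,-0.3,0,0,0,0,0.6],[0,-0.4,0,0,0,0,0.6],[0,-0.4,0,0,0,0,0.6],[0,-0.4,0,0,0,0,0.6]]'
python3 -m inch '[[0,-0.4,0,0,0,0,0.6],[0,-0.4,0,0,0,0,0.6],[0,-0.4,0,0,0,0,0.6],[0,-0.5,0,0,0,0,0.6],[0,-0.5,0,0,0,0,0.6],[0,-0.5,0,0,0,0,0.6],[0,-0.5,0,0,0,0,0.6],[0,-0.5,0,0,0,0,0.6]]'
python3 - <<'E'
from h import *
for n in ['wrist']:
    p,d=bot.camera(n); cv2.imwrite(f'pics/{n}8.png',p)
E
```

```text
clock: 15.0
eef_pos: [0.5605, -0.235, 0.014]
tool_rot: [1.0, 0.001, 0.001, 0.001]
ft_force: [-0.8, -1.0, -0.4]
grip_width: 0.0169
clock: 15.8
eef_pos: [0.5592, -0.1422, 0.0123]
tool_rot: [1.0, 0.001, -0.0, 0.0]
ft_force: [0.3, -2.8, 2.5]
grip_width: 0.0168
```

View pics/wrist8.png

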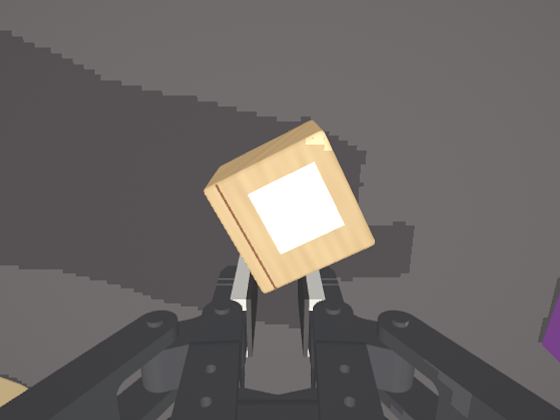

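The square is caught with its corner at (268,290) between the fingertips and is moving steadily. I'll continue, drifting toward the middle of the gap.

```bash
python3 -m inch '[[-0.06,-0.6,0,0,0,0,0.6],[-0.06,-0.6,0,0,0,0,0.6],[-0.06,-0.6,0,0,0,0,0.6],[-0.06,-0.6,0,0,0,0,0.6],[-0.06,-0.6,0,0,0,0,0.6],[-0.06,-0.6,0,0,0,0,0.6],[-0.06,-0.6,0,0,0,0,0.6],[-0.06,-0.6,0,0,0,0,0.6]]'
python3 -m inch '[[-0.06,-0.6,0,0,0,0,0.6],[-0.06,-0.6,0,0,0,0,0.6],[-0.06,-0.6,0,0,0,0,0.6],[-0.06,-0.6,0,0,0,0,0.6],[-0.06,-0.6,0,0,0,0,0.6],[-0.06,-0.6,0,0,0,0,0.6],[-0.06,-0.6,0,0,0,0,0.6],[-0.06,-0.6,0,0,0,0,0.6]]'
python3 - <<'E'
from h import *
for n in ['wrist']:
    p,d=bot.camera(n); cv2.imwrite(f'pics/{n}9.png',p)
E
```

```text
clock: 16.65
eef_pos: [0.5468, -0.0218, 0.0123]
tool_rot: [1.0, 0.001, -0.0, -0.0]
ft_force: [-0.4, -0.8, -0.4]
grip_width: 0.0173
clock: 17.45
eef_pos: [0.5347, 0.098, 0.0123]
tool_rot: [1.0, 0.001, -0.0, 0.0]
ft_force: [-0.7, 0.5, -1.2]
grip_width: 0.017
```

View pics/wrist9.png

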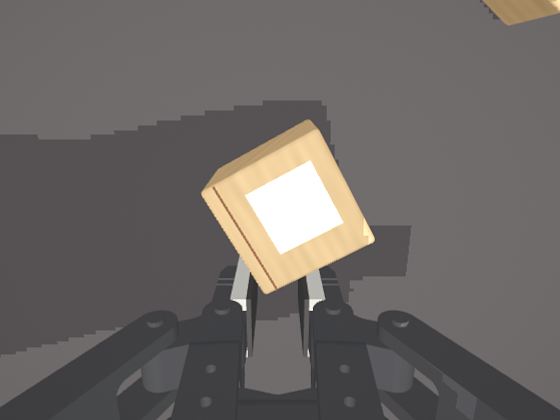

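The square is still cradled at (290,210). This is the final stretch, then I'll withdraw.

```bash
python3 -m inch '[[0,-0.6,0,0,0,0,0.6],[0,-0.6,0,0,0,0,0.6],[0,-0.6,0,0,0,0,0.6],[0,-0.6,0,0,0,0,0.6],[0,-0.5,0,0,0,0,0.6],[0,-0.4,0,0,0,0,0.6],[0,-0.3,0,0,0,0,0.6],[0,0,0,0,0,0,0.6]]'
python3 -m inch '[[0,0.4,0,0,0,0,0.6],[0,1,0,0,0,0,0.6],[0,1,0,0,0,0,0.6],[0,1,0,0,0,0,0.6],[0,1,-0.8,0,0,0,0.6],[0,1,-0.8,0,0,0,0.6],[0,1,-0.8,0,0,0,0.6],[0,1,-0.8,0,0,0,0.6]]'
python3 - <<'E'
from seg import *
p,d=bot.camera('wrist'); cv2.imwrite(f'pics/wrist10.png',p)
c=bot.get_calibration('top'); p,d=bot.camera('top'); cv2.imwrite(f'pics/top10.png',p); blobs(c,p,d)
E
```

```text
clock: 18.3
eef_pos: [0.5348, 0.1879, 0.0123]
tool_rot: [1.0, 0.001, 0.0, -0.0]
ft_force: [0.6, 0.2, 0.3]
grip_width: 0.0172
clock: 19.1
eef_pos: [0.5343, -0.0006, 0.0931]
tool_rot: [1.0, -0.0, -0.0, 0.0]
ft_force: [0.1, -0.4, -0.4]
grip_width: 0.0172
[220. 111.] top 0.050 c=(0.774,0.048) mean=(0.764,0.040) size 0.109 0.067 ang 28 [175. 195. 224.] x[0.722 0.831] y[0.004 0.071]
[309. 145.] top 0.037 c=(0.710,-0.167) mean=(0.710,-0.167) size 0.044 0.045 ang 85 [200. 131. 192.] x[0.687 0.733] y[-0.190 -0.144]
[358. 160.] top 0.059 c=(0.683,-0.266) mean=(0.684,-0.266) size 0.025 0.026 ang 88 [ 60. 113. 194.] x[0.671 0.696] y[-0.278 -0.253]
[ 74. 226.] top 0.040 c=(0.535,0.258) mean=(0.540,0.286) size 0.078 0.266 ang 86 [183. 191. 196.] x[0.402 0.669] y[0.210 0.305]
[104. 188.] top 0.031 c=(0.616,0.230) mean=(0.613,0.236) size 0.031 0.051 ang 55 [148. 199. 233.] x[0.587 0.643] y[0.221 0.256]
[398. 210.] top 0.037 c=(0.584,-0.345) mean=(0.584,-0.344) size 0.044 0.044 ang 37 [119. 240. 244.] x[0.555 0.613] y[-0.374 -0.315]
[ 97. 225.] top 0.037 c=(0.541,0.243) mean=(0.541,0.241) size 0.016 0.033 ang 81 [137. 197. 234.] x[0.524 0.557] y[0.233 0.251]
[ 94. 267.] top 0.029 c=(0.462,0.244) mean=(0.461,0.246) size 0.058 0.020 ang 2 [153. 205. 237.] x[0.433 0.491] y[0.234 0.254]
[351. 302.] top 0.048 c=(0.405,-0.248) mean=(0.405,-0.248) size 0.089 0.088 ang 25 [148. 222. 240.] x[0.360 0.450] y[-0.292 -0.204]
[233. 309.] top 0.063 c=(0.388,-0.027) mean=(0.388,-0.027) size 0.029 0.030 ang 46 [214. 227. 233.] x[0.373 0.402] y[-0.041 -0.011]
```

View pics/top10.png

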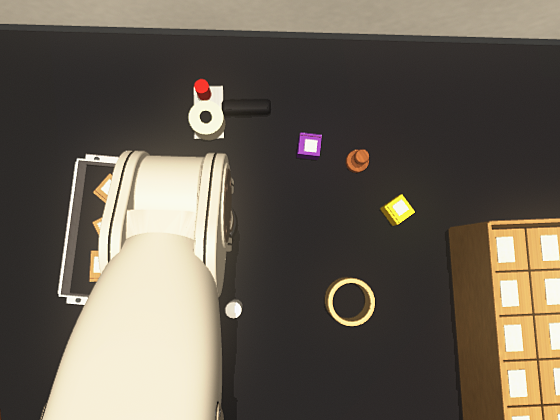

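The arm covers part of the bay, so I'll move it clear and check.

```bash
python3 -m inch '[[0,1,-1,0,0,0,0.6],[0,1,-1,0,0,0,0.6],[0,1,-1,0,0,0,0.6],[0,1,-1,0,0,0,0.6],[0,1,0,0,0,0,0.6],[0,1,0,0,0,0,0.6],[0,1,0,0,0,0,0.6],[0,1,0,0,0,0,0.6]]'
python3 - <<'E'
from seg import *
c=bot.get_calibration('top'); p,d=bot.camera('top'); cv2.imwrite(f'pics/top11.png',cv2.resize(p[130:330,40:240],None,fx=3,fy=3)); blobs(c,p,d)
E
```

```text
clock: 20.0
eef_pos: [0.5345, -0.1991, 0.1914]
tool_rot: [1.0, 0.001, -0.001, -0.0]
ft_force: [-0.7, -0.4, -1.3]
grip_width: 0.0175
[220. 111.] top 0.050 c=(0.773,0.048) mean=(0.764,0.040) size 0.108 0.066 ang 28 [166. 190. 219.] x[0.722 0.831] y[0.005 0.071]
[309. 145.] top 0.037 c=(0.710,-0.167) mean=(0.710,-0.167) size 0.044 0.044 ang 85 [192. 126. 185.] x[0.687 0.733] y[-0.190 -0.144]
[355. 159.] top 0.059 c=(0.686,-0.261) mean=(0.685,-0.262) size 0.017 0.027 ang 64 [ 62. 110. 186.] x[0.672 0.696] y[-0.274 -0.253]
[ 84. 228.] top 0.040 c=(0.533,0.225) mean=(0.533,0.264) size 0.144 0.267 ang 86 [186. 196. 200.] x[0.396 0.669] y[0.144 0.306]
[110. 190.] top 0.031 c=(0.612,0.226) mean=(0.612,0.225) size 0.041 0.050 ang 52 [128. 180. 218.] x[0.583 0.642] y[0.197 0.256]
[109. 227.] top 0.037 c=(0.538,0.222) mean=(0.538,0.222) size 0.045 0.044 ang 29 [132. 183. 218.] x[0.509 0.567] y[0.194 0.250]
[100. 266.] top 0.029 c=(0.462,0.236) mean=(0.462,0.236) size 0.058 0.036 ang 0 [124. 180. 220.] x[0.433 0.491] y[0.218 0.254]
[330. 291.] top 0.048 c=(0.423,-0.210) mean=(0.424,-0.211) size 0.005 0.034 ang 62 [138. 206. 224.] x[0.407 0.438] y[-0.219 -0.204]
[233. 309.] top 0.063 c=(0.388,-0.027) mean=(0.388,-0.027) size 0.029 0.029 ang 46 [237. 239. 239.] x[0.373 0.404] y[-0.041 -0.011]
```

View pics/top11.png

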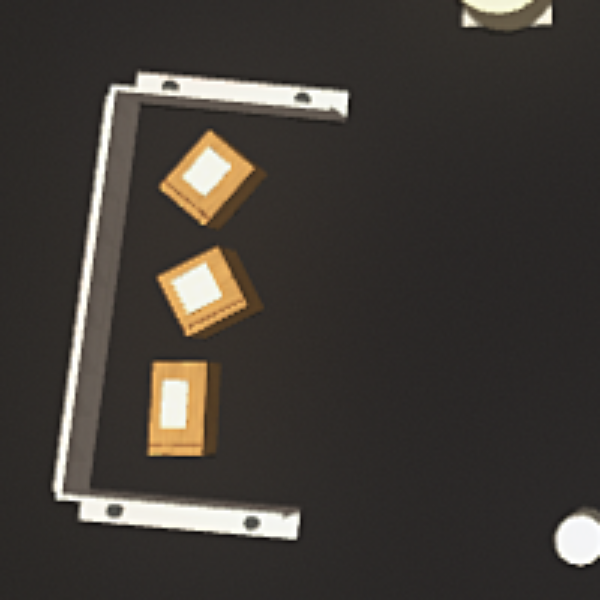

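All three cartons lie flat in the bay, in the crop at (208,175), (200,290) and (178,410), at least 40 mm inside the open edge. The robot is touching nothing, so I'm handing in.

```bash
python3 -c "
from workcell import bot
print(bot.job_done())"
```

```text
the job is handed in; nothing more can be done
None
```

All three cartons were swept into the bay with the partly closed fingers, in the order oblong, long, square. I handed the job in at about 20 s of the 67 s allowed.

- **Cartons:** the last top view shows each one upright and flat, measured at its own height. Their nearest points are at least 40 mm inside the open edge, and none touches another or a wall. Nothing was pinched or lifted.
- **Bystanders:** the tape gun, glue stick and purple look-alike measured the same in the last view as at the start. The arm partly hid the tape roll and stamp there and fully hid the yellow look-alike. The view just before, with only the retreat after it, had all three at their starting positions.
- **Forces:** wrist force readings, taken at the end of each move, stayed at about 3 N or below.

No check failed or disagreed.

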